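Index the mug turntable to its next hole

ROBOT

A 7-joint arm with a two-finger parallel gripper is mounted at the origin on the work surface. World frame = base frame: x ahead of the robot, y to its left, z up, the work surface at z = 0. Lengths are in m, angles in rad, forces in N, time in s.
With the tool pointing down it reaches from about 0.4 to 0.925 m from the base axis. Payload 4.1 kg.
Tool frame: the origin (TCP) lies on the centre line of the jaws, within the pads' length; the fingertips stand robot.tip_reach ahead of it and the grasp point (between the pads) is the TCP (robot.tip_reach is the distance from the TCP to the fingertips, in m); z points along the fingers, y is the direction in which the jaws open and shut (so a half turn about z gives the same grasp; the last joint's range is limited). The gripper opens to 85 mm and grips with 20 to 120 N. Pads are 22 mm wide; open, the fingers measure 114 mm over their backs; the gripper's body (76 mm by 85 mm) begins 54 mm behind the grasp point. The pads swing forward as they close: fully open they stand 13 mm farther back than shut.
Start: joints at [1.156, 0.398, 0.045, 1.537, -0.019, 1.207, -0.051], TCP at [0.202, -0.618, 0.25] pointing down, gripper open.
Joint ranges: [-2.82, 2.82], [-0.49, 2.23], [-1.37, 1.46], [0, 2.46], [-1.36, 4.5], [0.23, 2], [-2.94, 2.94]. Speed limits (rad/s): [2.57, 2.57, 3.14, 3.14, 3.14, 3.14, 3.14].

INTERFACE

Orientations are given as a unit quaternion [w, x, y, z].
In Python, from station import robot, vision, workorder, finder gives the robot as it stands. The module is installed in compiled form; this text tells all that it offers.
- The arm moves only by the tool play_rows, never from a script. Its argument "deltas" is text: rows parted by semicolons, each of 7 numbers parted by spaces: the turn, a rotation vector about the tool's x, y, z in degrees, then the shift along the tool's x, y, z in m, then the opening, from 0 (shut) to 1 (fully open). A call has 1 to 12 rows; each row is the pose to reach, as a shift and turn from the pose measured when the call began, along the tool's axes at that moment; what a row does not reach only later rows make up. A row lasts 1/8 s, in which the tool goes at most 62.5 mm and 10.7 degrees, less where a joint would pass 70% of its speed; a pose out of reach is approached as far as the arm can. A call with a gripper value outside its range is refused whole. The fingers move at their own pace and stop on an object; "force" is the grip in N (left out, the last holds). Time passes only in rows, so rows that repeat a pose let the fingers close. It gives the time, the measured TCP pose, the force and the opening at its end, in the units of the state.
- robot.state(): the state, without advancing time (a new reading comes with each control period).
- vision.capture(name): name is "scene" or "top"; returns the picture (420x560x3 uint8, blue, green, red); there is no depth.
- vision.camera_params(name): a dict with "fx", "fy", "cx", "cy" (pixels), "world_from_camera" (4x4, takes a point from camera to world coordinates). Camera axes: x right, y up, looking along -z (the intrinsics and any distortion apply to the point x, -y, -z); pixel columns grow to the right and rows downward; lengths in m; the calibration is good to about 2 mm. A picture is of the moment at which its call begins. camera_params takes no time and is no camera call.
- workorder.sign_off(): hands the job in, once; it reports no verdict.
Trained networks look in the newest picture that a camera, given by its name, has taken for a name from the list of things; names that differ only in an ending like _2 or _b are one class to them, and where a whole thing is asked for, a point or a joint stands for the part that bears it (a point fixed in the world has none). Each returns a list of dicts, best first, with "p" (0 to 1); they miss things now and then, are a little off and sometimes report something else, mostly with a low value. They report only what shows in the picture. A call takes as long as a camera call. They do not tell look-alikes from the thing itself.
- finder.boxes_of(camera, query): "box" ([left, top, right, bottom] in pixels, round what is visible of it).
- finder.silhouettes(camera, query): "mask" (420x560 bool, what is visible of it) and "box" ([left, top, right, bottom] in pixels, round what is visible of it).
- finder.spot_point(camera, query): "uv" ([column, row] in pixels: a listed point, or the origin of a listed thing).
The state is a dict: "time": time; "q": joint angles; "joint_velocities": joint speeds; "tau": joint torques, N m; "position": TCP position; "tcp_rot": TCP orientation; "ft_force": force on the tool from outside, world axes, zero at the start; "moment": the same for the moment, N m; "gripper_width": finger opening in m.
Only numpy, scipy, OpenCV 4.12 (cv2) and the standard library are available. Lean on these libraries where they do the work, as an engineer would, in place of code of your own. Each camera call takes 0.05 s, during which the arm holds its last target.

TASK

Press the indexing plunger of the mug turntable in with the fingertips and, with it pressed, turn the table anticlockwise (seen from above) to the next hole, one sixth of a turn, no further. Then let the plunger spring fully back up so that its pin locks the table in that hole, and move clear. The mug stays standing in its nest and the other things on the bench stay where they are: lift nothing.

Things in the scene. Friction and masses are not known exactly. Their poses are not given: they have to be found in the camera images.
- index_base: Fixed foot: white, 180 mm across, with a flat aluminium ring 256 mm across (underside 40, top 46 mm above the bench) that has six 12 mm holes on a circle of 111 mm radius, 60 degrees apart. Origin on the turning axis at bench height, z up. With the table joint at 0 the plunger stands in the direction of this body's -x axis.
- index_table (a joint): Turn of the steel table (184 mm disc, top 62 mm above the bench) about the vertical axis, rad, growing anticlockwise seen from above. Starts at 0, locked by the pin in a hole (play about 0.02 rad); the next hole is at +1.047. About 1 N at the plunger turns it; it stays where it is left. The plunger rides on the table, at the end of a forked arm.
- plunger (a joint): How far the plunger is pressed straight down, m: 0 up, 0.014 bottom stop. Spring about 3 N to start, 9 N at the bottom. Its foot under the ring carries an 8 mm pin that stands up through the hole, 3 mm proud. Pressed over 0.010 the pin is clear and the table free. Let go between holes, the pin rides under the ring (about 0.009) and springs up by itself at a hole.
- plunger_pad (a point): Centre of the floor of the plunger's round black dished press pad, on its top surface; 150 mm from the turning axis, 91 mm above the bench when up. The dish is 53 mm across inside, 14 mm deep (62 mm outside, wall 4 mm): shut fingertips fit in, press on its floor and can push its rim sideways. Moves with table and plunger.
- mug: White ceramic mug, 82 mm across, 95 mm tall, handle reaching 73 mm from its axis towards its own +y. Stands loose in a shallow nest (86 mm inside, 9 mm deep) in the middle of the table, its top 157 mm above the bench, and turns with the table. Origin at the centre of its underside.
- spare_mug: Bystander: a mug of the same kind standing on the bench. Origin at the centre of its underside.
- tape_roll: Bystander: brown roll of tape lying flat, 90 mm across, 20 mm tall. Origin at the centre of its underside.
- jar: Bystander: closed jar, 64 mm across, 75 mm tall. Origin at the centre of its underside.
Things that resemble listed ones, but are neither listed nor needed, are in the scene too. Leave any green or turquoise look-alike of the mug alone.

How it is judged:
By the outcome, as a careful person would: the job done as asked, in the order asked, and still so for the second after the job is handed in, with the robot touching nothing.
It also fails if it takes over 45 s, if anything falls off the work surface, if the arm or the gripper's body presses on something with over 40 N, if the wrist force passes 120 N, or if a joint passes its speed limit or range.

## Working session

There is one attempt and no reset: what is moved stays moved. The work goes in short steps, Python scripts to look and compute and a tool call to move; the robot and the scene stay as the last step left them, time stands still between calls to the robot, and variables do not carry over. Pictures are saved under pics/ and viewed, and the job is handed in when it is done.

Besides the shell and the picture viewer there is one more tool, called after "Request:" as name(argument=value, ...), one argument or row to a line, values as JSON. play_rows: Moves the arm, as the interface text tells. Its arguments: {"type":"object","properties":{"deltas":{"type":"string"},"force":{"type":"number"}},"required":["deltas"]}

```bash
mkdir -p pics; ls
cat > h.py <<'E'
import numpy as np, cv2
from station import robot, vision, workorder, finder
def ray(cam,uv):
    p=vision.camera_params(cam); M=np.array(p["world_from_camera"])
    d=np.array([(uv[0]-p["cx"])/p["fx"],-(uv[1]-p["cy"])/p["fy"],-1.])
    return M[:3,3],M[:3,:3]@d
def at_z(cam,uv,z):
    o,d=ray(cam,uv); return o+d*(z-o[2])/d[2]
def proj(cam,P):
    p=vision.camera_params(cam); M=np.array(p["world_from_camera"])
    c=M[:3,:3].T@(np.array(P)-M[:3,3]); return np.array([p["cx"]+p["fx"]*c[0]/-c[2],p["cy"]-p["fy"]*c[1]/-c[2]])
E
python3 - <<'E'
from h import *
for c in("scene","top"):
    im=vision.capture(c); cv2.imwrite(f"pics/{c}0.png",im)
    p=vision.camera_params(c); print(c,p.keys(),p["fx"],p["cx"],p["cy"],np.round(p["world_from_camera"],3).tolist(), {k:p[k] for k in p if k not in("fx","fy","cx","cy","world_from_camera")})
    for q in("plunger_pad","index_base","mug","index_table"):
        print(q,[(np.round(r["uv"],1).tolist(),round(r["p"],2)) for r in finder.spot_point(c,q)][:4])
s=robot.state(); print({k:np.round(v,3).tolist() for k,v in s.items()}, robot.tip_reach)
E
```

```text
pics
scene dict_keys(['fx', 'fy', 'cx', 'cy', 'world_from_camera']) 420.844337592494 276.27604144919763 212.79643528334935 [[0.807, -0.459, 0.371, 0.951], [0.591, 0.62, -0.516, -0.621], [0.006, 0.636, 0.772, 0.977], [0.0, 0.0, 0.0, 1.0]] {}
plunger_pad [([341.6, 168.8], 0.82)]
index_base [([343.1, 228.9], 0.96)]
mug [([266.1, 277.9], 0.92), ([373.0, 167.2], 0.84), ([344.7, 212.1], 0.66)]Traceback (most recent call last):
  File "<stdin>", line 6, in <module>
ValueError: it knows: index_base, jar, mug, plunger_pad, spare_mug, tape_roll
```

Run:
```python
from h import *
for c in("top","scene"):
    im=vision.capture(c); cv2.imwrite(f"pics/{c}1.png",im)
    p=vision.camera_params(c); print(c,p["fx"],p["cx"],p["cy"],np.round(p["world_from_camera"],3).tolist())
    for q in("plunger_pad","index_base","mug"):
        print(q,[(np.round(r["uv"],1).tolist(),round(r["p"],2)) for r in finder.spot_point(c,q)][:4])
    for q,z in(("plunger_pad",.091),("index_base",0)):
        r=finder.spot_point(c,q)
        if r: print(q,at_z(c,r[0]["uv"],z))
s=robot.state(); print({k:np.round(v,3).tolist() for k,v in s.items()}, robot.tip_reach)
```

```text
top 400.22147353416045 275.713770378653 211.58009430913097 [[-0.012, 0.98, -0.198, 0.257], [-1.0, -0.016, -0.018, -0.017], [-0.021, 0.197, 0.98, 1.298], [0.0, 0.0, 0.0, 1.0]]
plunger_pad [([208.2, 189.0], 0.58)]
index_base [([242.6, 168.4], 0.63)]
mug [([165.2, 179.1], 0.95), ([245.8, 163.0], 0.77), ([329.5, 193.7], 0.76)]
plunger_pad [0.57573526 0.21518826 0.091     ]
index_base [0.66981199 0.11725202 0.        ]
scene 420.844337592494 276.27604144919763 212.79643528334935 [[0.807, -0.459, 0.371, 0.951], [0.591, 0.62, -0.516, -0.621], [0.006, 0.636, 0.772, 0.977], [0.0, 0.0, 0.0, 1.0]]
plunger_pad [([345.4, 169.2], 0.59)]
index_base [([342.1, 227.6], 0.58), ([348.0, 213.1], 0.56)]
mug [([345.6, 212.5], 0.77), ([374.2, 169.3], 0.67)]
plunger_pad [0.59064457 0.22970258 0.091     ]
index_base [0.66853301 0.10095211 0.        ]
{'time': 0.8, 'q': [1.156, 0.398, 0.045, 1.537, -0.019, 1.207, -0.051], 'joint_velocities': [-0.0, 0.001, 0.002, -0.0, 0.001, -0.001, 0.0], 'tau': [0.001, -47.496, 1.363, -25.451, 0.012, 0.001, -0.0], 'position': [0.202, -0.618, 0.25], 'tcp_rot': [0.0, 0.988, 0.157, 0.0], 'ft_force': [0.766, 0.453, 0.277], 'moment': [-0.061, 0.01, 0.014], 'gripper_width': 0.085} 0.019
```

View pics/scene0.png

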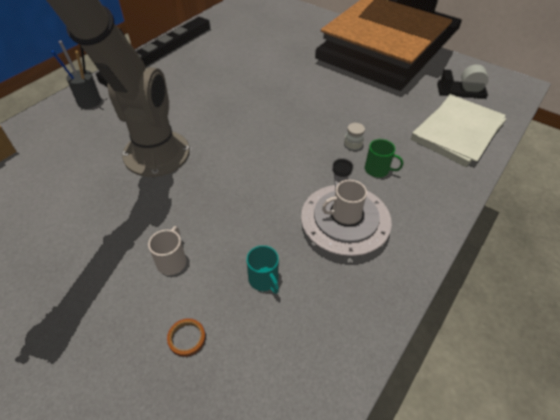

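View pics/top1.png

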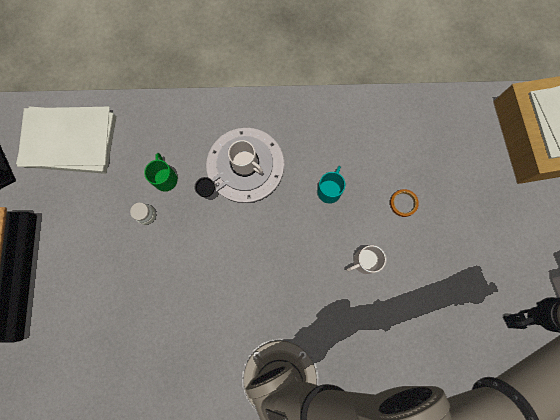

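Run:
```python
from h import *
a=cv2.imread("pics/top1.png")[115:215,180:310]; cv2.imwrite("pics/ct1.png",cv2.resize(a,None,fx=6,fy=6,interpolation=cv2.INTER_CUBIC))
a=cv2.imread("pics/scene1.png")[150:265,285:415]; cv2.imwrite("pics/cs1.png",cv2.resize(a,None,fx=5,fy=5,interpolation=cv2.INTER_CUBIC))
```

```text
(no output)
```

View pics/ct1.png

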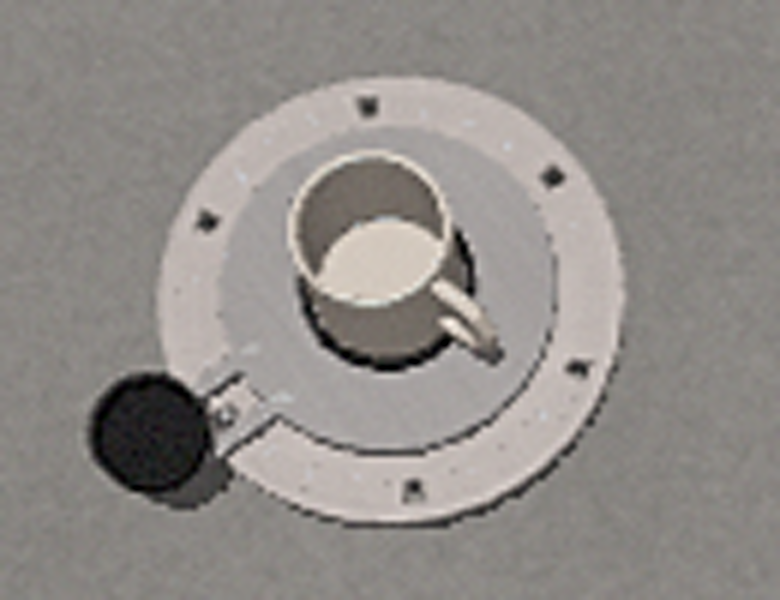

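View pics/cs1.png

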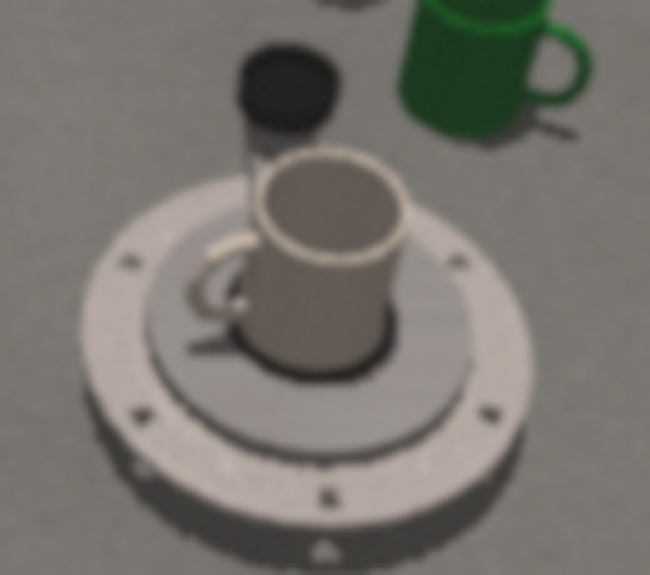

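Run:
```python
from h import *
from scipy.optimize import least_squares
T=[(368,105),(553,177),(578,367),(412,490),(208,220)]
S=[(459,262),(491,414),(330,497),(142,414),(131,262)]
T=[(180+(x+.5)/6-.5,115+(y+.5)/6-.5) for x,y in T]
S=[(285+(x+.5)/5-.5,150+(y+.5)/5-.5) for x,y in S]
print([at_z("top",t,.046).round(4).tolist() for t in T]);print([at_z("scene",t,.046).round(4).tolist() for t in S])
def fit(P):
    P=np.array(P)
    # phase from angles modulo 60
    c=P.mean(0)
    def f(v):
        r=[]
        for p in P:
            a=np.arctan2(p[1]-v[1],p[0]-v[0]); k=np.round((a-v[2])/(np.pi/3)); b=v[2]+k*np.pi/3
            r+=[p[0]-v[0]-.111*np.cos(b),p[1]-v[1]-.111*np.sin(b)]
        return r
    best=min((least_squares(f,[*c,t]) for t in np.linspace(0,1,6)),key=lambda s:s.cost)
    return best
for n,P in(("top",[at_z("top",t,.046)[:2] for t in T]),("scene",[at_z("scene",t,.046)[:2] for t in S])):
    b=fit(P); v=b.x
    print(n,v,"rms",np.sqrt(2*b.cost/5))
    ap=np.degrees(v[2]); print("phases",[(ap+60*k)%360 for k in range(6)])
pt=(180+150.5/6-.5,115+433.5/6-.5); ps=(285+289.5/5-.5,150+85/5-.5)
print(at_z("top",pt,.103),at_z("scene",ps,.103))
for q in("jar","spare_mug"):
    vision.capture("top"); print(q,[(at_z("top",r["uv"],0).round(3).tolist(),round(r["p"],2)) for r in finder.spot_point("top",q)])
```

```text
[[0.7815, 0.1187, 0.046], [0.7372, 0.0163, 0.046], [0.6283, 0.0039, 0.046], [0.5613, 0.0938, 0.046], [0.716, 0.2066, 0.046]]
[[0.7145, 0.2087, 0.046], [0.781, 0.1195, 0.046], [0.737, 0.018, 0.046], [0.6256, 0.0046, 0.046], [0.5598, 0.0941, 0.046]]
top [0.67165245 0.10570123 0.11285587] rms 0.0007273966021910582
phases [np.float64(6.466164768007268), np.float64(66.46616476800727), np.float64(126.46616476800727), np.float64(186.46616476800727), np.float64(246.46616476800727), np.float64(306.4661647680073)]
scene [0.67036092 0.10682352 0.11477715] rms 0.0004558621010800126
phases [np.float64(6.576246420503361), np.float64(66.57624642050337), np.float64(126.57624642050337), np.float64(186.57624642050337), np.float64(246.57624642050337), np.float64(306.57624642050337)]
[0.57995615 0.22427579 0.103     ] [0.58263238 0.22271932 0.103     ]
jar [([0.511, 0.441, 0.0], 0.56)]
spare_mug [([0.352, -0.277, 0.0], 0.62)]
```

The lookalike candidates are the black plunger pad at top (205,187) and scene (343,168), next to the turntable. The black bits elsewhere (the tray and the arm shadow) don't match. The mugs are the white one in the nest (top 242,158), the spare white one (370,259), the green one (160,175) and the turquoise one (330,187). The pad is on the ring with a fork and pin at 126.5°, which the close crops confirm.

```bash
cat >> h.py <<'E'
from scipy.spatial.transform import Rotation as Rn
C=np.array([.671,.1063]); A0=np.radians(126.5)
def padxy(a,r=.150): return C+r*np.array([np.cos(A0+a),np.sin(A0+a)])
def td(P):
    s=robot.state(); q=s["tcp_rot"]; R=Rn.from_quat([q[1],q[2],q[3],q[0]]).as_matrix()
    return R.T@(np.array(P)-np.array(s["position"]))
E
python3 - <<'E'
from h import *
p=padxy(0); print(p, padxy(np.pi/3), td([*p,.25]), td([*p,.17]))
E
```

```text
[0.58177658 0.22687853] [0.52196422 0.08931952] [ 6.23495592e-01 -6.84957921e-01  2.59156734e-04] [ 0.62349689 -0.68496887  0.08025916]
```

Request:
play_rows(
  deltas="0 0 0 0.045 -0.033 0 0.5;0 0 0 0.09 -0.066 0 0;0 0 0 0.135 -0.099 0 0;0 0 0 0.18 -0.132 0 0;0 0 0 0.225 -0.165 0 0;0 0 0 0.27 -0.198 0 0;0 0 0 0.315 -0.231 0 0;0 0 0 0.36 -0.264 0 0;0 0 0 0.413 -0.305 0 0;0 0 0 0.413 -0.305 0 0",
  force=30,
)

```text
time: 2.25
position: [0.5027, -0.1938, 0.2507]
tcp_rot: [-0.001, 0.987, 0.162, 0.001]
ft_force: [-0.7, -0.7, 0.1]
gripper_width: 0.0001
```

Run:
```python
from h import *
s=robot.state(); print(s["position"],s["q"],s["tcp_rot"],s["ft_force"],td([*padxy(0),.25]))
```

```text
[ 0.50270539 -0.19377509  0.25068724] [ 0.51226009  0.20668741 -0.25728095  1.79728731  0.05438723  1.14333056
 -1.00720706] [-9.54407839e-04  9.86755332e-01  1.62208149e-01  1.23268711e-03] [-0.67948052 -0.69186059  0.13869869] [ 0.20956655 -0.37320338  0.00181565]
```

Request:
play_rows(
  deltas="0 0 0 0.026 -0.046 0 0;0 0 0 0.052 -0.093 0 0;0 0 0 0.079 -0.14 0 0;0 0 0 0.105 -0.187 0 0;0 0 0 0.131 -0.233 0 0;0 0 0 0.157 -0.28 0 0;0 0 0 0.183 -0.327 0 0;0 0 0 0.2095 -0.373 0.002 0;0 0 0 0.2095 -0.373 0.04 0;0 0 0 0.2095 -0.373 0.08 0;0 0 0 0.2095 -0.373 0.08 0",
)

```text
time: 3.62
position: [0.5801, 0.2243, 0.1685]
tcp_rot: [0.0, 0.987, 0.162, -0.002]
ft_force: [-0.3, 0.3, 0.7]
gripper_width: 0.0002
```

Run:
```python
from h import *
s=robot.state(); print(s["position"],s["q"],s["tcp_rot"],s["ft_force"],td([*padxy(0),.17]),td([*padxy(0),.112]))
im=vision.capture("top");a=im[115:215,160:290]; cv2.imwrite("pics/ct2.png",cv2.resize(a,None,fx=5,fy=5,interpolation=cv2.INTER_CUBIC))
im=vision.capture("scene");a=im[110:240,285:415]; cv2.imwrite("pics/cs2.png",cv2.resize(a,None,fx=4,fy=4,interpolation=cv2.INTER_CUBIC))
```

```text
[0.58014788 0.22433455 0.16849222] [-0.08687735  0.45330505 -0.46592736  1.68235874  0.22583034  1.06450452
 -1.86942658] [ 3.61571761e-04  9.86846300e-01  1.61643666e-01 -2.36111292e-03] [-0.27109107  0.27091     0.6508751 ] [ 0.00234798 -0.00189149 -0.00151892] [ 0.00262505 -0.00188861  0.05648042]
```

View pics/ct2.png

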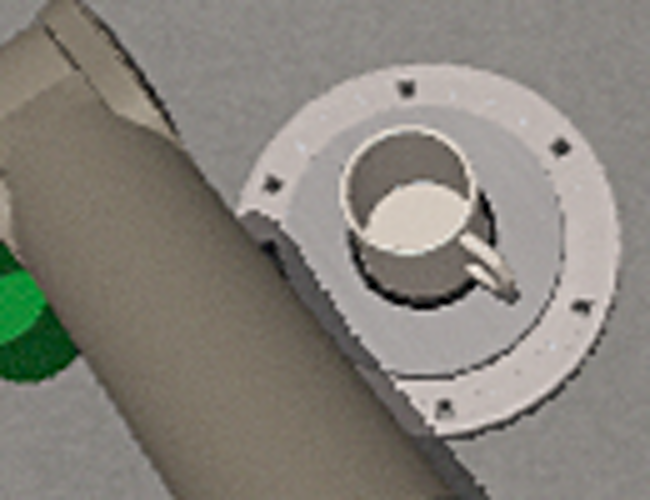

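View pics/cs2.png

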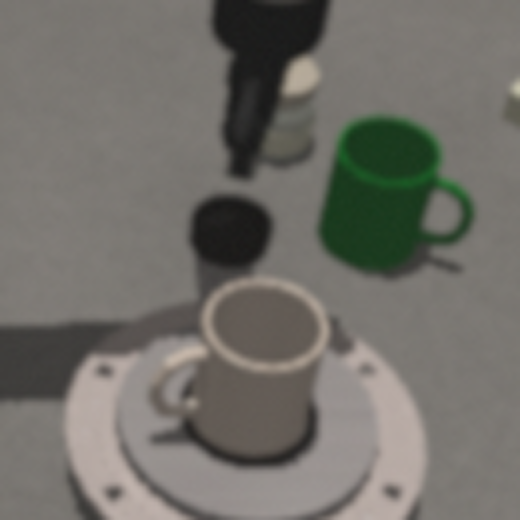

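Run:
```python
from h import *
p=padxy(0)
print("tip",(proj("scene",[.5801,.2243,.1495])-[285,110])*4, "floor",(proj("scene",[*p,.091])-[285,110])*4,"rim",(proj("scene",[*p,.105])-[285,110])*4)
```

```text
tip [235.9221933  176.77853852] floor [229.39396538 233.95084556] rim [231.80504913 220.40910111]
```

Request:
play_rows(
  deltas="0 0 0 0.0015 -0.001 0 0;0 0 0 0.0025 -0.002 0.02 0;0 0 0 0.0025 -0.002 0.035 0;0 0 0 0.0025 -0.002 0.045 0;0 0 0 0.0025 -0.002 0.052 0;0 0 0 0.0025 -0.002 0.052 0",
)

```text
time: 4.47
position: [0.5843, 0.2289, 0.12]
tcp_rot: [-0.001, 0.987, 0.162, 0.001]
ft_force: [-0.4, -0.2, 1.0]
gripper_width: 0.0001
```

Run:
```python
from h import *
s=robot.state(); print(s["position"],s["q"],s["tcp_rot"],s["ft_force"])
for d in(0,.003,.010,.0125): print(d,td([*padxy(0),.110-d]))
```

```text
[0.58433309 0.22887359 0.1200266 ] [-0.10403931  0.51045064 -0.45173487  1.71506175  0.26002353  0.97316249
 -1.89866815] [-7.96902043e-04  9.86852570e-01  1.61617202e-01  1.11775174e-03] [-0.37608926 -0.22013663  0.98600185]
0 [-0.00308404  0.00108749  0.01001772]
0.003 [-0.00309144  0.00109113  0.01301771]
0.01 [-0.00310868  0.00109961  0.02001768]
0.0125 [-0.00311484  0.00110264  0.02251767]
```

Request:
play_rows(
  deltas="0 0 0 -0.002 0.001 0.005 0;0 0 0 -0.003 0.001 0.009 0;0 0 0 -0.003 0.001 0.013 0;0 0 0 -0.003 0.001 0.013 0",
)

```text
time: 4.97
position: [0.5821, 0.2271, 0.1074]
tcp_rot: [-0.001, 0.987, 0.162, 0.001]
ft_force: [-0.5, -1.2, 4.2]
gripper_width: 0.0001
```

Run:
```python
from h import *
s=robot.state(); print(s["position"],s["tcp_rot"],s["ft_force"])
for d in(0,.003,.010,.0125): print(d,td([*padxy(0),.110-d]))
```

```text
[0.58207853 0.22705403 0.1074364 ] [-8.10485043e-04  9.86861102e-01  1.61562798e-01  1.40367143e-03] [-0.54866962 -1.20458991  4.23885637]
0 [-3.34372418e-04  6.71128866e-05 -2.56470185e-03]
0.003 [-3.43469456e-04  7.05512171e-05  4.35282382e-04]
0.01 [-3.64695878e-04  7.85739882e-05  7.43524560e-03]
0.0125 [-3.72276743e-04  8.14392636e-05  9.93523247e-03]
```

Request:
play_rows(
  deltas="0 0 0 0 0 0.004 0;0 0 0 0 0 0.008 0;0 0 0 0 0 0.0102 0;0 0 0 0 0 0.0102 0",
)

```text
time: 5.48
position: [0.5831, 0.2278, 0.0986]
tcp_rot: [-0.001, 0.987, 0.162, 0.003]
ft_force: [-0.5, -0.1, 7.7]
gripper_width: -0.0004
```

```bash
cat > plan.py <<'E'
from h import *
import sys
s=robot.state(); p=np.array(s["position"]); v=p[:2]-C
print(p.round(4),"ft",np.round(s["ft_force"],2),"tipdepth",.110-p[2],"ang",np.degrees(np.arctan2(v[1],v[0]))%360-126.5,"r",np.hypot(*v))
zt=float(sys.argv[1])
for a in map(float,sys.argv[2:]): print(a,td([*padxy(np.radians(a)),zt]).round(4))
E
python3 plan.py .0975 0 5 10 15 20 25 30 35 40 45 50 55 60
```

```text
[0.5831 0.2278 0.0986] ft [-0.51 -0.12  7.69] tipdepth 0.011427758606453398 ang -0.6122318361176866 r 0.1499724432858682
0.0 [-0.0015  0.0005  0.0011]
5.0 [-0.0138  0.005   0.001 ]
10.0 [-0.0256  0.0106  0.0009]
15.0 [-0.0369  0.0173  0.0008]
20.0 [-0.0476  0.0248  0.0008]
25.0 [-0.0575  0.0333  0.0007]
30.0 [-0.0667  0.0426  0.0006]
35.0 [-0.0751  0.0527  0.0006]
40.0 [-0.0825  0.0635  0.0005]
45.0 [-0.089   0.0749  0.0005]
50.0 [-0.0944  0.0868  0.0004]
55.0 [-0.0988  0.0991  0.0004]
60.0 [-0.1021  0.1118  0.0003]
```

Request:
play_rows(
  deltas="0 0 0 -0.0015 0.0005 0.0022 0;0 0 0 -0.0075 0.0025 0.0022 0;0 0 0 -0.0138 0.005 0.002 0;0 0 0 -0.0197 0.0078 0.002 0;0 0 0 -0.0256 0.0106 0.002 0;0 0 0 -0.0313 0.014 0.002 0;0 0 0 -0.0369 0.0173 0.002 0;0 0 0 -0.0423 0.021 0.002 0;0 0 0 -0.0476 0.0248 0.002 0;0 0 0 -0.0476 0.0248 0.002 0",
)

```text
time: 6.72
position: [0.5472, 0.1897, 0.0979]
tcp_rot: [-0.001, 0.987, 0.161, 0.004]
ft_force: [-0.3, -0.9, 7.5]
gripper_width: -0.0002
```

```bash
python3 plan.py .0975 20 25 30 35 40 45 50 55 60
python3 - <<'E'
from h import *
im=vision.capture("scene");a=im[130:270,275:415]; cv2.imwrite("pics/cs3.png",cv2.resize(a,None,fx=4,fy=4,interpolation=cv2.INTER_CUBIC))
im=vision.capture("top");a=im[115:215,160:310]; cv2.imwrite("pics/ct3.png",cv2.resize(a,None,fx=5,fy=5,interpolation=cv2.INTER_CUBIC))
E
```

```text
[0.5472 0.1897 0.0979] ft [-0.29 -0.94  7.54] tipdepth 0.012058123460384526 ang 19.533335583461053 r 0.14927010856975576
20.0 [-0.0014  0.0002  0.0004]
25.0 [-0.0114  0.0087  0.0003]
30.0 [-0.0206  0.018   0.0002]
35.0 [-0.0289  0.0281  0.0001]
40.0 [-0.0363  0.0388  0.    ]
45.0 [-0.0428  0.0502 -0.    ]
50.0 [-0.0482  0.0621 -0.0001]
55.0 [-0.0526  0.0744 -0.0002]
60.0 [-0.0559  0.0871 -0.0002]
```

View pics/cs3.png

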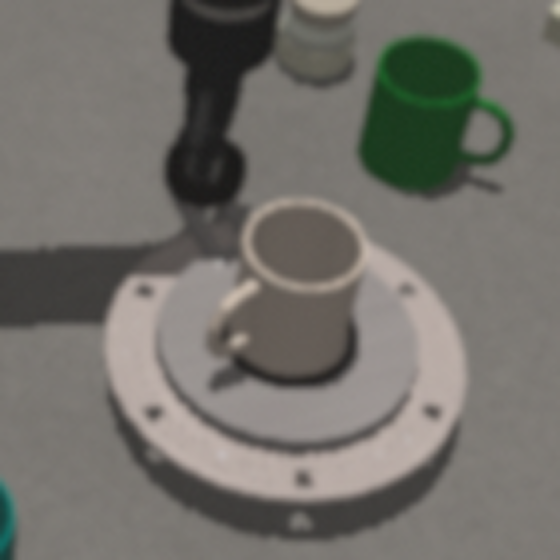

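View pics/ct3.png

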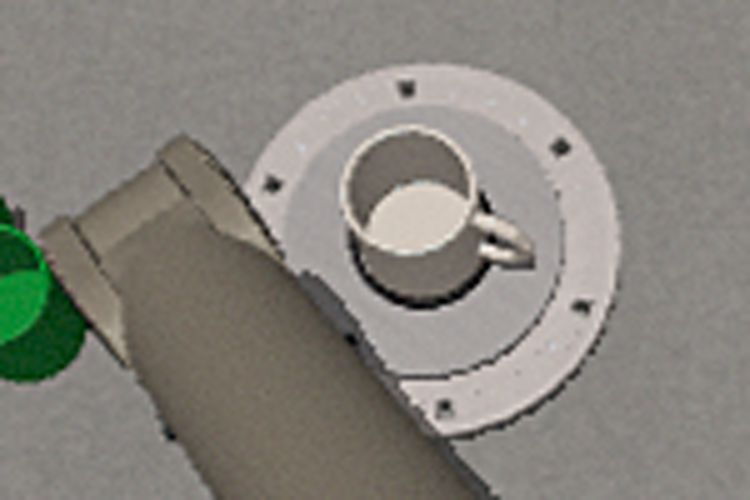

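The table is turning: the mug handle has moved on, and the pad at scene crop (205,170) stays under the fingers. I'll continue to about 50°.

Request:
play_rows(
  deltas="0 0 0 -0.0064 0.0045 0.0004 0;0 0 0 -0.0114 0.0087 0.0004 0;0 0 0 -0.016 0.0133 0.0004 0;0 0 0 -0.0206 0.018 0.0004 0;0 0 0 -0.0248 0.023 0.0004 0;0 0 0 -0.0289 0.0281 0.0004 0;0 0 0 -0.0326 0.0334 0.0004 0;0 0 0 -0.0363 0.0388 0.0004 0;0 0 0 -0.0396 0.0445 0.0004 0;0 0 0 -0.0428 0.0502 0.0004 0;0 0 0 -0.0482 0.0621 0.0004 0;0 0 0 -0.0482 0.0621 0.0004 0",
)

```text
time: 8.32
position: [0.5229, 0.1149, 0.0983]
tcp_rot: [-0.001, 0.987, 0.161, 0.006]
ft_force: [-0.3, -0.1, 8.2]
gripper_width: 0.0001
```

```bash
python3 plan.py .0975 50 52 54 56 58 60
python3 - <<'E'
from h import *
im=vision.capture("scene");a=im[130:270,275:415]; cv2.imwrite("pics/cs4.png",cv2.resize(a,None,fx=4,fy=4,interpolation=cv2.INTER_CUBIC))
im=vision.capture("top");a=im[115:215,160:310]; cv2.imwrite("pics/ct4.png",cv2.resize(a,None,fx=5,fy=5,interpolation=cv2.INTER_CUBIC))
for c in("scene","top"): print([(np.round(r["uv"],1).tolist(),round(r["p"],2)) for r in finder.spot_point(c,"plunger_pad")])
for a in(48,50,52,54): print(a,[((proj("scene",[*padxy(np.radians(a)),z])-[275,130])*4).round(1).tolist() for z in(.079,.093)])
E
```

```text
[0.5229 0.1149 0.0983] ft [-0.28 -0.09  8.15] tipdepth 0.011674286807601561 ang 50.1711717326086 r 0.14833367038429235
50.0 [-0.0014 -0.001   0.0008]
52.0 [-0.0033  0.0039  0.0008]
54.0 [-0.005   0.0088  0.0008]
56.0 [-0.0065  0.0138  0.0007]
58.0 [-0.0079  0.0189  0.0007]
60.0 [-0.009   0.024   0.0007]
[([308.1, 182.0], 0.68)]
[]
48 [[122.7, 213.2], [123.9, 199.9]]
50 [[118.3, 217.1], [119.4, 203.9]]
52 [[114.0, 221.2], [115.1, 207.9]]
54 [[110.0, 225.4], [111.1, 212.1]]
```

View pics/cs4.png

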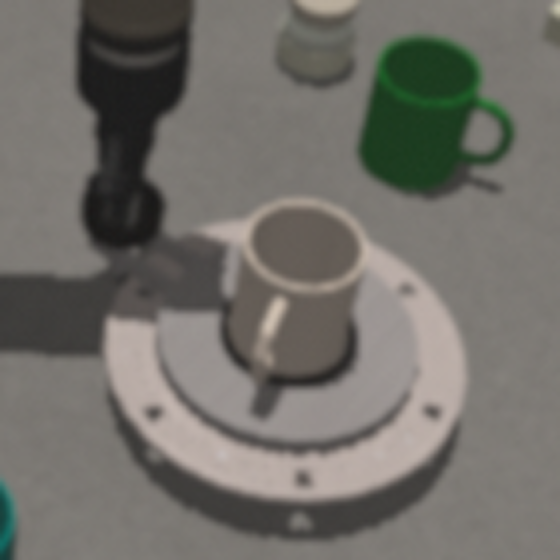

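View pics/ct4.png

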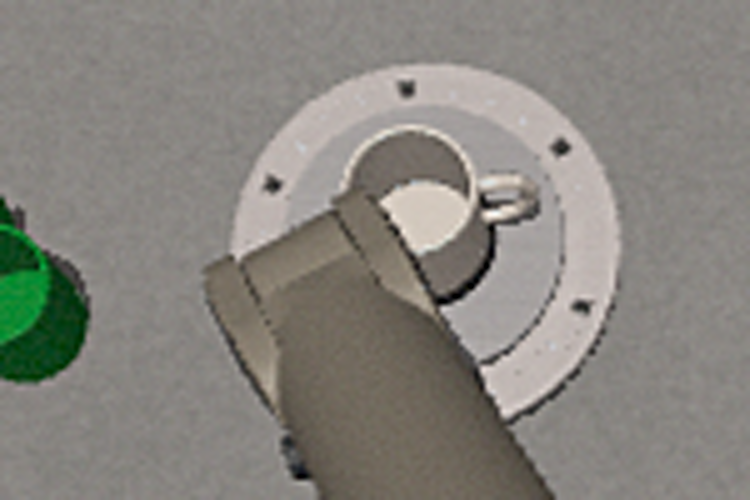

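Request:
play_rows(
  deltas="0 0 0 -0.0024 0.0015 0.0012 0;0 0 0 -0.0042 0.0063 0.0014 0;0 0 0 -0.0058 0.0113 0.0014 0;0 0 0 -0.0073 0.0164 0.0014 0;0 0 0 -0.0085 0.0215 0.0014 0;0 0 0 -0.0085 0.0215 0.0014 0;0 0 0 -0.0085 0.0215 0.0014 0",
)

```text
time: 9.4
position: [0.5234, 0.0928, 0.0982]
tcp_rot: [-0.001, 0.987, 0.161, 0.008]
ft_force: [-0.9, -0.6, 9.1]
gripper_width: 0.0
```

```bash
cat > meas.py <<'E'
from h import *
import sys
im=vision.capture("scene"); n=sys.argv[1]
cv2.imwrite(f"pics/s{n}.png",im)
a=im[160:210,275:335]; cv2.imwrite(f"pics/cs{n}.png",cv2.resize(a,None,fx=12,fy=12,interpolation=cv2.INTER_CUBIC))
for a in(56,58,60,62): print(a,[((proj("scene",[*padxy(np.radians(a)),z])-[275,160])*12).round(1).tolist() for z in(.079,.093,.105)])
E
python3 plan.py .0975 56 58 60 61 62 63; python3 meas.py 5
```

```text
[0.5234 0.0928 0.0982] ft [-0.94 -0.57  9.11] tipdepth 0.011753927396070799 ang 58.722916602351916 r 0.14825640726556352
56.0 [ 0.0001 -0.0073  0.0007]
58.0 [-0.0013 -0.0022  0.0007]
60.0 [-0.0024  0.0029  0.0007]
61.0 [-0.003   0.0054  0.0007]
62.0 [-0.0035  0.008   0.0007]
63.0 [-0.0039  0.0106  0.0007]
56 [[318.4, 329.1], [321.5, 289.3], [324.2, 254.7]]
58 [[307.4, 342.4], [310.4, 302.7], [313.0, 268.1]]
60 [[297.0, 356.0], [299.9, 316.4], [302.4, 281.8]]
62 [[287.3, 370.0], [290.1, 330.4], [292.5, 295.8]]
```

View pics/cs5.png

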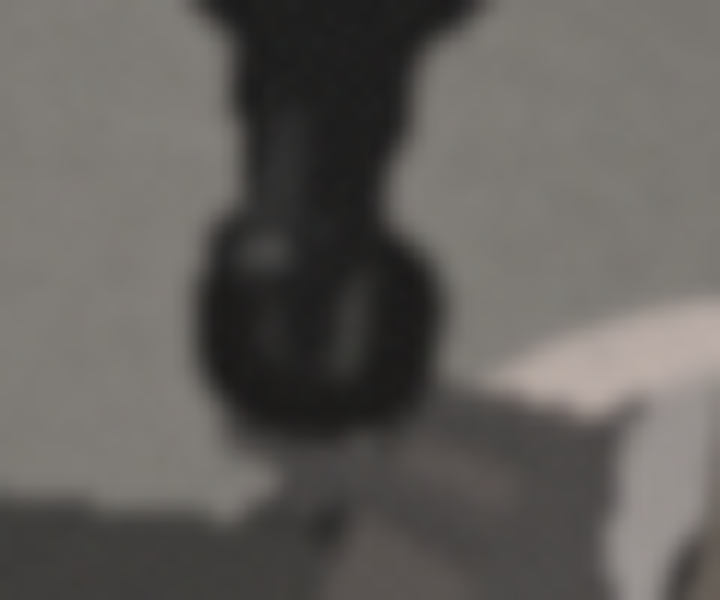

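```bash
cat > ext.py <<'E'
from h import *
import sys
def ext(f,ang,dep):
    g=cv2.cvtColor(cv2.imread(f),cv2.COLOR_BGR2GRAY).astype(float)
    # compare observed left/right edges of the black pad with projected model of cylinder
    out=[]
    for a in ang:
        P=padxy(np.radians(a)); t=np.linspace(0,2*np.pi,400)
        zz=[.105-dep,.091-dep]
        pts=np.array([proj("scene",[P[0]+.031*np.cos(x),P[1]+.031*np.sin(x),z]) for x in t for z in zz],np.float32)
        h=cv2.convexHull(pts); 
        yb=np.round(proj("scene",[*P,.098-dep])[1])
        for y in (yb-1,yb,yb+1,yb+2):
            xs=np.linspace(265,365,2001)
            ins=[cv2.pointPolygonTest(h,(float(x),float(y)),False)>=0 for x in xs]
            ml,mr=xs[ins][0],xs[ins][-1]
            row=g[int(y)]; 
            bg=85.; th=60.
            c=int((ml+mr)/2)
            def edge(step):
                x=c+ (8*step)
                while row[x]<th: x+=step
                return x-step+step*(th-row[x-step])/(row[x]-row[x-step])
            l,r=edge(-1),edge(1)
            out.append((a,y,round((l+r)/2-(ml+mr)/2,2),round(r-l-(mr-ml),2)))
    for o in out: print(f,o)
ext(sys.argv[1],[float(x) for x in sys.argv[3:]],float(sys.argv[2]))
E
python3 ext.py pics/scene1.png 0 -1 0 1; python3 ext.py pics/s5.png .0118 55 56 57 58
```

```text
pics/scene1.png (-1.0, np.float64(166.0), np.float64(-1.25), np.float64(-2.0))
pics/scene1.png (-1.0, np.float64(167.0), np.float64(-1.22), np.float64(-2.07))
pics/scene1.png (-1.0, np.float64(168.0), np.float64(-1.21), np.float64(-1.9))
pics/scene1.png (-1.0, np.float64(169.0), np.float64(-1.35), np.float64(-1.71))
pics/scene1.png (0.0, np.float64(166.0), np.float64(-0.37), np.float64(-1.95))
pics/scene1.png (0.0, np.float64(167.0), np.float64(-0.34), np.float64(-2.02))
pics/scene1.png (0.0, np.float64(168.0), np.float64(-0.36), np.float64(-1.9))
pics/scene1.png (0.0, np.float64(169.0), np.float64(-0.48), np.float64(-1.76))
pics/scene1.png (1.0, np.float64(166.0), np.float64(0.53), np.float64(-1.95))
pics/scene1.png (1.0, np.float64(167.0), np.float64(0.56), np.float64(-2.02))
pics/scene1.png (1.0, np.float64(168.0), np.float64(0.54), np.float64(-1.9))
pics/scene1.png (1.0, np.float64(169.0), np.float64(0.4), np.float64(-1.71))Traceback (most recent call last):
  File "ext.py", line 27, in <module>
    ext(sys.argv[1],[float(x) for x in sys.argv[3:]],float(sys.argv[2]))
    ~~~^^^^^^^^^^^^^^^^^^^^^^^^^^^^^^^^^^^^^^^^^^^^^^^^^^^^^^^^^^^^^^^^^
  File "ext.py", line 10, in ext
    pts=np.array([proj("scene",[P[0]+.031*np.cos(x),P[1]+.031*np.sin(x),z]) for x in t for z in zz],np.float32)
                  ~~~~^^^^^^^^^^^^^^^^^^^^^^^^^^^^^^^^^^^^^^^^^^^^^^^^^^^^^
  File "h.py", line 10, in proj
    p=vision.camera_params(cam); M=np.array(p["world_from_camera"])
ValueError: time passes only in moves, steps and waits
```

```bash
python3 - <<'E'
s=open("h.py").read()
s=s.replace("def ray(","_c={}\ndef cp(c):\n    if c not in _c: _c[c]=vision.camera_params(c)\n    return _c[c]\ndef ray(").replace("p=vision.camera_params(cam)","p=cp(cam)")
open("h.py","w").write(s)
E
python3 ext.py pics/s5.png .0118 55 56 57 58 | grep -v "^$"
```

```text
pics/s5.png (55.0, np.float64(184.0), np.float64(-1.13), np.float64(-2.04))
pics/s5.png (55.0, np.float64(185.0), np.float64(-1.01), np.float64(-1.72))
pics/s5.png (55.0, np.float64(186.0), np.float64(-0.94), np.float64(-1.65))
pics/s5.png (55.0, np.float64(187.0), np.float64(-0.99), np.float64(-1.79))
pics/s5.png (56.0, np.float64(185.0), np.float64(-0.58), np.float64(-1.77))
pics/s5.png (56.0, np.float64(186.0), np.float64(-0.52), np.float64(-1.7))
pics/s5.png (56.0, np.float64(187.0), np.float64(-0.54), np.float64(-1.89))
pics/s5.png (56.0, np.float64(188.0), np.float64(-0.59), np.float64(-1.95))
pics/s5.png (57.0, np.float64(185.0), np.float64(-0.13), np.float64(-1.77))
pics/s5.png (57.0, np.float64(186.0), np.float64(-0.09), np.float64(-1.75))
pics/s5.png (57.0, np.float64(187.0), np.float64(-0.12), np.float64(-1.94))
pics/s5.png (57.0, np.float64(188.0), np.float64(-0.14), np.float64(-2.05))
pics/s5.png (58.0, np.float64(186.0), np.float64(0.33), np.float64(-1.8))
pics/s5.png (58.0, np.float64(187.0), np.float64(0.31), np.float64(-1.99))
pics/s5.png (58.0, np.float64(188.0), np.float64(0.31), np.float64(-2.15))
pics/s5.png (58.0, np.float64(189.0), np.float64(0.3), np.float64(-2.28))
```

Request:
play_rows(
  deltas="0 0 0 -0.0024 0.0029 0.0014 0;0 0 0 -0.003 0.0054 0.0014 0;0 0 0 -0.0036 0.0085 0.0014 0;0 0 0 -0.0036 0.0085 0.0014 0;0 0 0 -0.0036 0.0085 0.0014 0",
)

```text
time: 10.07
position: [0.5244, 0.0842, 0.0983]
tcp_rot: [-0.001, 0.987, 0.162, 0.01]
ft_force: [-0.3, 0.2, 7.9]
gripper_width: 0.0002
```

```bash
python3 plan.py .0975 58 60 61 62 63 64; python3 meas.py 6 >/dev/null; python3 ext.py pics/s6.png .012 59 60 61
python3 - <<'E'
from h import *
im=vision.capture("top");cv2.imwrite("pics/t6.png",im);a=im[115:215,160:310]; cv2.imwrite("pics/ct6.png",cv2.resize(a,None,fx=5,fy=5,interpolation=cv2.INTER_CUBIC))
E
```

```text
[0.5244 0.0842 0.0983] ft [-0.31  0.17  7.93] tipdepth 0.011727098884428841 ang 62.088289899245325 r 0.14829149495362376
58.0 [ 0.0005 -0.0108  0.0008]
60.0 [-0.0006 -0.0057  0.0008]
61.0 [-0.0012 -0.0031  0.0007]
62.0 [-0.0017 -0.0005  0.0007]
63.0 [-0.0021  0.0021  0.0007]
64.0 [-0.0025  0.0046  0.0007]
pics/s6.png (59.0, np.float64(186.0), np.float64(-0.81), np.float64(-2.03))
pics/s6.png (59.0, np.float64(187.0), np.float64(-0.79), np.float64(-1.99))
pics/s6.png (59.0, np.float64(188.0), np.float64(-0.7), np.float64(-1.96))
pics/s6.png (59.0, np.float64(189.0), np.float64(-0.67), np.float64(-1.91))
pics/s6.png (60.0, np.float64(187.0), np.float64(-0.39), np.float64(-1.99))
pics/s6.png (60.0, np.float64(188.0), np.float64(-0.33), np.float64(-2.01))
pics/s6.png (60.0, np.float64(189.0), np.float64(-0.3), np.float64(-1.96))
pics/s6.png (60.0, np.float64(190.0), np.float64(-0.24), np.float64(-2.06))
pics/s6.png (61.0, np.float64(188.0), np.float64(0.05), np.float64(-2.06))
pics/s6.png (61.0, np.float64(189.0), np.float64(0.08), np.float64(-2.01))
pics/s6.png (61.0, np.float64(190.0), np.float64(0.16), np.float64(-2.16))
pics/s6.png (61.0, np.float64(191.0), np.float64(0.26), np.float64(-2.28))
```

View pics/ct6.png

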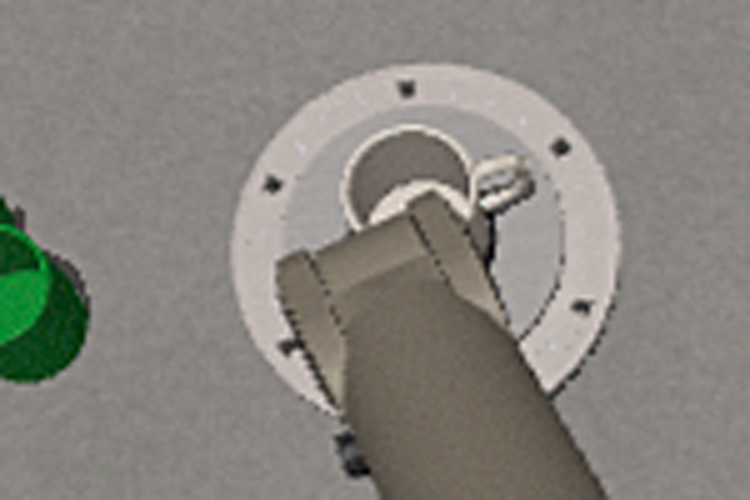

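View pics/cs6.png

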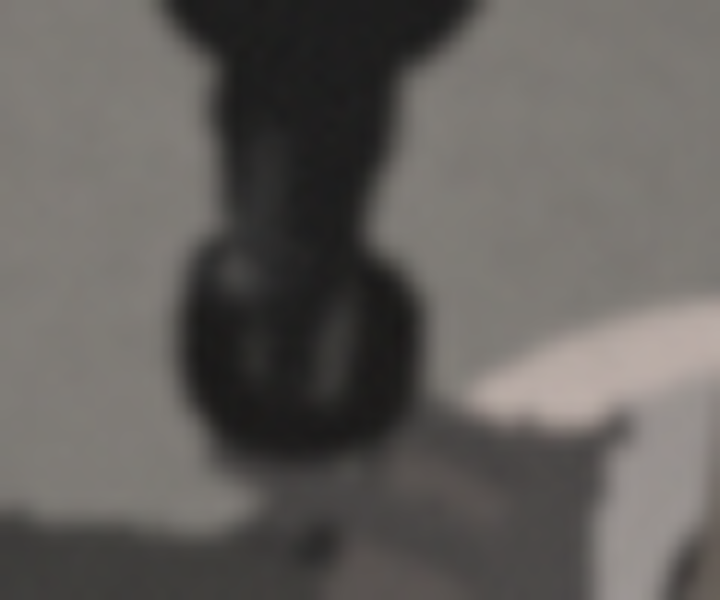

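The pad reads about 60°. I'll let it rise gently and read the force. Around 5 N at 6 mm depth would mean the pin is in the hole; about 0 N would mean it is still riding under the ring.

Request:
play_rows(
  deltas="0 0 0 0 0 -0.002 0;0 0 0 0 0 -0.004 0;0 0 0 0 0 -0.006 0;0 0 0 0 0 -0.006 0",
)

```text
time: 10.68
position: [0.5244, 0.0841, 0.1048]
tcp_rot: [-0.001, 0.987, 0.162, 0.01]
ft_force: [-1.0, -0.5, 5.1]
gripper_width: -0.0003
```

```bash
python3 plan.py .0975 60 62; python3 meas.py 7 >/dev/null; python3 ext.py pics/s7.png .006 59 60 61
```

```text
[0.5244 0.0841 0.1048] ft [-1.01 -0.48  5.14] tipdepth 0.005154030873789059 ang 62.092356546437 r 0.14825891445021613
60.0 [-0.0008 -0.0057  0.0073]
62.0 [-0.0018 -0.0005  0.0073]
pics/s7.png (59.0, np.float64(185.0), np.float64(-0.7), np.float64(-2.0))
pics/s7.png (59.0, np.float64(186.0), np.float64(-0.66), np.float64(-1.81))
pics/s7.png (59.0, np.float64(187.0), np.float64(-0.56), np.float64(-1.99))
pics/s7.png (59.0, np.float64(188.0), np.float64(-0.54), np.float64(-2.14))
pics/s7.png (60.0, np.float64(186.0), np.float64(-0.26), np.float64(-1.91))
pics/s7.png (60.0, np.float64(187.0), np.float64(-0.19), np.float64(-2.04))
pics/s7.png (60.0, np.float64(188.0), np.float64(-0.14), np.float64(-2.24))
pics/s7.png (60.0, np.float64(189.0), np.float64(-0.15), np.float64(-2.26))
pics/s7.png (61.0, np.float64(186.0), np.float64(0.14), np.float64(-1.91))
pics/s7.png (61.0, np.float64(187.0), np.float64(0.21), np.float64(-2.14))
pics/s7.png (61.0, np.float64(188.0), np.float64(0.24), np.float64(-2.29))
pics/s7.png (61.0, np.float64(189.0), np.float64(0.28), np.float64(-2.41))
```

Request:
play_rows(
  deltas="0 0 0 0 0 -0.003 0;0 0 0 0 0 -0.007 0;0 0 0 0 0 -0.015 0;0 0 0 0 0 -0.03 0;0 0 0 0 0 -0.06 0;0 0 0 0 0 -0.1 0;0 0 0 0 0 -0.15 0;0 0 0 0 0 -0.15 0",
)

```text
time: 11.72
position: [0.5242, 0.0843, 0.2601]
tcp_rot: [-0.001, 0.987, 0.162, 0.015]
ft_force: [0.0, -0.1, -0.2]
gripper_width: -0.0001
```

Run:
```python
from h import *
s=robot.state(); print(s["position"],s["ft_force"],td([.45,-.25,.27]))
```

```text
[0.52422691 0.08432678 0.26006666] [ 0.01119226 -0.08855758 -0.16581937] [-0.17662633  0.29322475 -0.01432075]
```

Request:
play_rows(
  deltas="0 0 0 -0.025 0.042 -0.002 0;0 0 0 -0.05 0.084 -0.006 0;0 0 0 -0.075 0.126 -0.01 0;0 0 0 -0.1 0.168 -0.014 0;0 0 0 -0.126 0.21 -0.014 0;0 0 0 -0.15 0.252 -0.014 0;0 0 0 -0.177 0.293 -0.014 0;0 0 0 -0.177 0.293 -0.014 0",
)

```text
time: 12.72
position: [0.4472, -0.2542, 0.269]
tcp_rot: [-0.001, 0.987, 0.158, 0.014]
ft_force: [0.1, 1.1, -1.2]
gripper_width: -0.0002
```

```bash
python3 - <<'E'
from h import *
s=robot.state(); print(s["position"],s["ft_force"])
im=vision.capture("top");cv2.imwrite("pics/t8.png",im);a=im[115:215,180:310]; cv2.imwrite("pics/ct8.png",cv2.resize(a,None,fx=6,fy=6,interpolation=cv2.INTER_CUBIC))
im=vision.capture("scene");cv2.imwrite("pics/s8.png",im)
P=padxy(np.pi/3)
for z in(.091,.105,.078,.092): print("pred top crop",z,((proj("top",[*P,z])-[180,115]+.5)*6-.5).round(1))
E
python3 ext.py pics/s8.png 0 59 60 61
```

```text
[ 0.44715468 -0.25422194  0.26898637] [ 0.06589515  1.10273598 -1.18575336]
pred top crop 0.091 [412.9 543.5]
pred top crop 0.105 [410.5 537.7]
pred top crop 0.078 [415.1 548.8]
pred top crop 0.092 [412.7 543.1]
pics/s8.png (59.0, np.float64(184.0), np.float64(-0.56), np.float64(-2.11))
pics/s8.png (59.0, np.float64(185.0), np.float64(-0.55), np.float64(-2.22))
pics/s8.png (59.0, np.float64(186.0), np.float64(-0.56), np.float64(-2.31))
pics/s8.png (59.0, np.float64(187.0), np.float64(-0.62), np.float64(-2.35))
pics/s8.png (60.0, np.float64(184.0), np.float64(-0.14), np.float64(-2.16))
pics/s8.png (60.0, np.float64(185.0), np.float64(-0.15), np.float64(-2.32))
pics/s8.png (60.0, np.float64(186.0), np.float64(-0.16), np.float64(-2.41))
pics/s8.png (60.0, np.float64(187.0), np.float64(-0.2), np.float64(-2.5))
pics/s8.png (61.0, np.float64(185.0), np.float64(0.23), np.float64(-2.37))
pics/s8.png (61.0, np.float64(186.0), np.float64(0.22), np.float64(-2.46))
pics/s8.png (61.0, np.float64(187.0), np.float64(0.2), np.float64(-2.6))
pics/s8.png (61.0, np.float64(188.0), np.float64(0.2), np.float64(-2.61))
```

View pics/ct8.png

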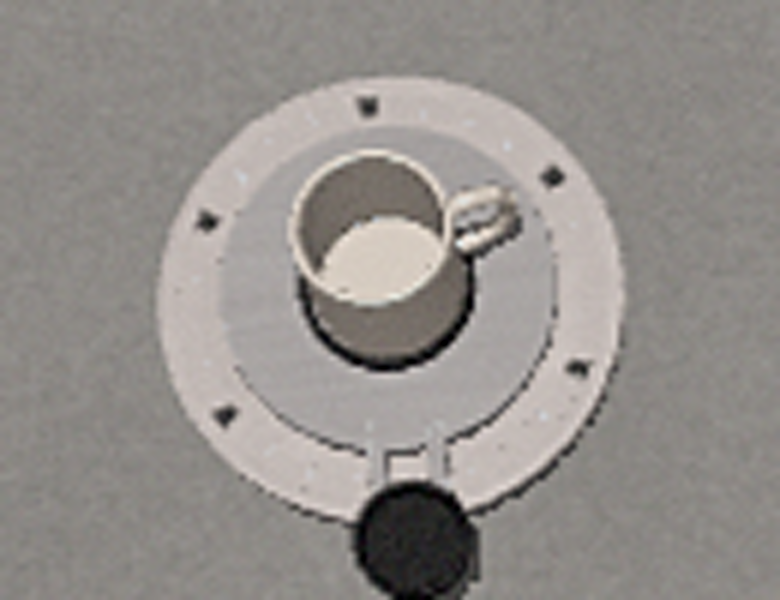

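View pics/s8.png

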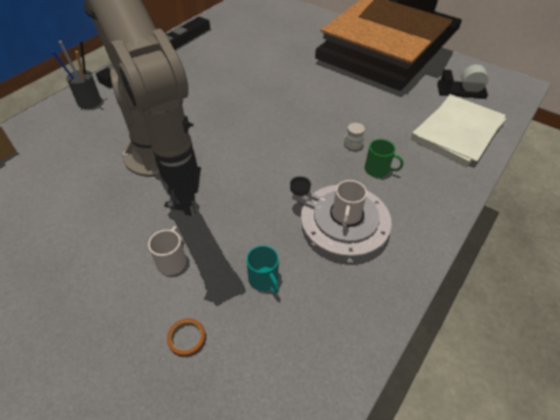

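Run:
```python
from h import *
for c,f,a,box in(("top","pics/top1.png",0,(180,165,225,205)),("top","pics/t8.png",60,(225,180,270,222)),("scene","pics/scene1.png",0,(330,155,357,185)),("scene","pics/s8.png",60,(287,172,314,202))):
    g=cv2.cvtColor(cv2.imread(f),cv2.COLOR_BGR2GRAY); x0,y0,x1,y1=box
    m=(g[y0:y1,x0:x1]<48).astype(np.uint8); n,l,st,ce=cv2.connectedComponentsWithStats(m); k=1+np.argmax(st[1:,4])
    print(c,a,st[k],(ce[k]+[x0,y0]).round(2),{z:proj(c,[*padxy(np.radians(a)),z]).round(2).tolist() for z in(.098,.089)})
```

```text
top 0 [ 15  12  20  20 300] [204.67 186.88] {0.098: [204.08, 186.61], 0.089: [204.64, 187.36]}
top 60 [ 14  16  20  19 299] [248.57 204.87] {0.098: [248.19, 204.68], 0.089: [248.45, 205.31]}
scene 0 [  3   5  19  17 262] [342.14 167.8 ] {0.098: [342.65, 166.8], 0.089: [342.26, 168.97]}
scene 60 [  4   6  19  18 279] [299.79 186.  ] {0.098: [300.08, 185.17], 0.089: [299.92, 187.31]}
```

Run:
```python
from h import *
print(workorder.sign_off())
```

```text
the job is handed in; nothing more can be done
None
```

I pressed the plunger about 12 mm down with the shut fingertips and turned the table anticlockwise one hole. I then let the plunger spring back up there, moved the arm clear, and handed the job in at about 13 s.

**Pin locked:** while letting go, the pad still pushed back with 5.1 N at 5 mm depth. If the pin had still been riding under the ring, the force would have dropped to nothing at about 9 mm.

**Final pictures:**
- **Table:** it sits at about 60°, within about 1° of image accuracy. That matches the pin's play in the hole.
- **Plunger:** it is fully up. The pad's offset from its predicted "up" position is the same as in the first pictures, to within 0.2 px in height; at 9 mm down it would be about 2 px off.
- **Mug and other things:** the mug stands in its nest, turned with the table, and by eye the other things look unmoved. I did not measure their positions again.

**Disagreements:**
- The pad trailed the fingertips by about 2°, so I took the fingers to 62° to bring the table to 60°.
- The network's single-point readings were 1–2 cm off, so I used the ring's holes for the geometry instead.
- One extra analysis script stopped with a camera-parameter error and was rerun; it did not affect the arm.

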